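# Close the heavy lid of the strong case

### The arm

A 7-joint arm with a two-finger parallel gripper is mounted at the origin on a cart in front of the work surface, level with it; the furniture and walls round the work are solid. World frame = base frame: x ahead of the robot, y to its left, z up, the work surface at z = 0. Lengths are in m, angles in rad, forces in N, time in s.
With the tool pointing down it reaches from about 0.425 to 0.875 m from the base axis. Payload 4.7 kg.
Tool frame: the origin (TCP) lies between the finger pads; the fingertips stand 14 mm ahead of it and the grasp point (between the pads) lies 5 mm behind it; z points along the fingers, y is the line along which they close (so a half turn about z gives the same grasp; the last joint's range is limited). The gripper opens to 87 mm and grips with 3 to 60 N. Pads are 19 mm wide; open, the fingers measure 117 mm over their backs; the gripper's body (75 mm by 190 mm) begins 51 mm behind the grasp point.
Start: joints at [-1.304, 0.321, -0.07, 1.45, 0.023, 1.371, -0.057], TCP at [0.163, 0.629, 0.237] pointing down, gripper open.
Joint ranges: [-2.86, 2.86], [-0.3, 2.09], [-1.38, 1.24], [0.06, 2.45], [-1.56, 4.7], [0.09, 2.05], [-2.69, 2.69]. Speed limits (rad/s): [2.57, 2.57, 3.14, 3.14, 3.14, 3.14, 3.14].

### API

Orientations are given as a rotation vector (axis times angle).
In Python, from bench import ctrl gives the robot as it stands.
- The arm moves only by the shell command python3 -m inch 'ROWS' [OPENING] [FORCE]. ROWS is JSON, a list of rows, each a list of 6 numbers: the shift along the world's x, y, z in mm, then the turn, a rotation vector about the world's x, y, z in degrees. In form: [[tx, ty, tz, rx, ry, rz], ...]. A call has 1 to 20 rows; each row is the pose to reach, as a shift and turn from the pose commanded when the call began; what a row does not reach only later rows make up. A row lasts 1/8 s, in which the tool goes at most 62.5 mm and 10.7 degrees, less where a joint would pass 70% of its speed; a pose out of reach is approached as far as the arm can. A call with a gripper value outside its range is refused whole. OPENING is the finger opening in mm, from 0 to 87, set as the call begins (- or left out, the last holds). The fingers move at their own pace and stop on an object; FORCE is the grip in N (left out, the last holds). Time passes only in rows, so rows that repeat a pose let the fingers close. It gives the time, the measured TCP pose, the force, the opening and the grip force at its end, in the units of the state.
- ctrl.get_state(): the state, without advancing time (a new reading comes with each control period).
- ctrl.get_image(name): name is "scene" or "top"; returns (picture, depth): 400x640x3 uint8, red, green, blue; 400x640 float32, m along the optical axis (not along the pixel's ray), 0 where there is no reading.
- ctrl.camera_params(name): a dict with "mtx" (3x3 intrinsics, pixels), "T" (4x4, takes a point from camera to world coordinates). Camera axes: x right, y down, z forward; pixel columns grow to the right and rows downward; lengths in m; the calibration is good to about 2 mm. A picture is of the moment at which its call begins. camera_params takes no time and is no camera call.
- ctrl.close_job(): hands the job in; it is judged then, once.
The state is a dict: "time": time; "joint_positions": joint angles; "qd": joint speeds; "joint_torque": joint torques, N m; "position": TCP position; "tool_rot": TCP orientation; "ft_force": force on the tool from outside, world axes, zero at the start; "torque": the same for the moment, N m; "grip_width": opening from 0.0 (shut) to 1.0 (fully open); "grip_force": force on a finger pad.
Only numpy, scipy, OpenCV 4.12 (cv2) and the standard library are available. Lean on these libraries where they do the work, as an engineer would, in place of code of your own. Each camera call takes 0.05 s, during which the arm holds its last target. There are 200 camera calls.

### The job

Close up the small blue strong case: take its heavy open lid by the steel bar handle and lower it under control, never letting it drop or slam. Then press it down past the stiff black frame until it bears on the orange rim seal, and keep a firm push of about 18 N on the bar for a second without crushing the seal (30 N is too much). Let go with the lid seated, and leave the things standing round the case alone.

Things in the scene. Friction and masses are not known exactly. Their poses are not given: they have to be found in the camera images.
- strong_case: blue steel case, 120 (its x) x 120 (its y) x 70 mm high, fixed to the bench. Origin: centre of its underside; x points from its front to its hinged back (about the robot's left: front with the bar handle to the right), z up. The lid's hinge line runs along y at x = +66, z = +74 mm. A padlock lies in it and stays there.
- case_hinge (a point): middle of the lid's hinge line, at the back upper edge of the case; axes as strong_case. At lid angle a the middle of the bar handle lies from here, in the case's axes, at x = -0.175 cos a + 0.008 sin a, y = 0, z = 0.175 sin a + 0.008 cos a (m).
- lid (a joint): opening of the blue steel lid (124 x 124 x 16 mm, 0.85 to 1.25 kg), rad: pi/2 = upright, 0 = level; home (on rim_seal) is 0 to 0.055. Starts at 1.3 to 1.52, held by hinge friction (0.3 N m); somewhere from 1.25 to 0.95 its weight wins, and from there it falls shut hard unless held. It comes to rest on the hold_frame, its bar still 5 to 24 mm too high; its weight takes it no further.
- lid_bar (a point): middle of the steel bar handle on the lid's free edge: round, 12 mm thick, parallel to the hinge line, 72 mm free between its two arms, 39 mm clear of the lid's edge; 175 mm from the hinge line. It turns with the lid; with the lid home it lies level in front of the case, 82 to 92 mm above the bench.
- hold_frame (a joint): angle of the black frame in the mouth of the case, about the same hinge line, rad: 0 = level; starts at 0.09 to 0.13, its front rail standing proud. Dry friction (2 N m) keeps it where it is pushed; the lid, resting on it at nearly the same angle, drives it down. Pushing down on the bar takes about 8 to 10 N until the lid meets the hard rim seal, where the force climbs steeply.
- dropper_bottle: brown dropper bottle, 33 mm wide, 102 mm tall, standing loose beyond the case; origin at the centre of its underside. Bystander.
- tape_measure: yellow pocket tape measure, 32 x 75 x 67 mm, standing loose beyond the case; origin at the centre of its underside. Bystander.
- lock_cylinder: brass lock cylinder, 43 x 28 x 47 mm, standing loose to the right of the case; origin at the centre of its underside. Bystander.
- rim_seal: orange edge trim clipped over the front wall of the case, 9 x 108 mm: the hard seat on which the lid closes, fixed. Origin on the middle of the front wall, 57 mm before the case's centre and 58 mm above the bench. Its top lies 74 to 80 mm above the bench: the height differs each time and is not in the measured poses, so feel for it. 18 N on the bar gives about 32 N on it.

How it is judged:
On the way, in this order (a step that is already met when the one before it is completed fails the run):
1. the hand brings the lid down under control: it is under 0.6 rad open and still above 0.2, with the robot touching it (value of joint lid between 0.2 and 0.6 rad and contact force between the fingers and lid above 0.3 N), for 0.1 s.
2. the lid is pressed firmly onto the rim seal (contact force between lid and rim_seal above 10 N), for 0.4 s.
At the end, for the whole second after the job is handed in: the closed lid lies still and bears on the rim seal with nothing holding it (contact force between lid and rim_seal above 0.1 N and value of joint lid below 0.06 rad and velocity of joint lid between -0.02 and 0.02 rad/s); the robot touches nothing.
It fails at once if the lid drops or slams: it falls faster than 1 rad/s (velocity of joint lid below -1 rad/s).
It fails at once if the lid crushes the rim seal with more than 45 N (contact force between lid and rim_seal above 45 N).
It fails at once if a bystander is shifted by more than 25 mm (distance of any of dropper_bottle, tape_measure, lock_cylinder from where it was at the start of the episode above 0.025 m).
It also fails if it takes over 54 s, if anything falls off the work surface, if the arm or the gripper's body presses on something with over 40 N, if the wrist force passes 120 N, or if a joint passes its speed limit or range.

## Working session

There is one attempt and no reset: what is moved stays moved. The work goes in short steps, Python scripts to look and compute and a shell command to move; the robot and the scene stay as the last step left them, time stands still between calls to the robot, and variables do not carry over. Pictures are saved under pics/ and viewed, at most 10 in all, crops included, and the job is handed in when it is done.

```bash
mkdir -p pics; ls; python3 - <<'E'
from bench import ctrl
import cv2,numpy as np
for n in("scene","top"):
    p,d=ctrl.get_image(n); cv2.imwrite(f"pics/{n}0.png",p[:,:,::-1]); np.save(f"{n}0.npy",d); c=ctrl.camera_params(n); print(n,c["mtx"].round(1).tolist(),c["T"].round(3).tolist())
s=ctrl.get_state(); print(s)
E
```

```text
pics
scene [[375.7, 0.0, 318.9], [0.0, 375.7, 197.4], [0.0, 0.0, 1.0]] [[0.997, 0.049, -0.053, 0.524], [0.073, -0.687, 0.723, -0.327], [-0.001, -0.725, -0.689, 0.654], [0.0, 0.0, 0.0, 1.0]]
top [[361.2, 0.0, 318.1], [0.0, 361.2, 202.2], [0.0, 0.0, 1.0]] [[-0.015, -0.998, 0.062, 0.418], [-1.0, 0.014, -0.013, 0.289], [0.013, -0.063, -0.998, 0.947], [0.0, 0.0, 0.0, 1.0]]
{'time': 0.1, 'joint_positions': array([-1.3038688 ,  0.32175208, -0.07011254,  1.45157603,  0.0225911 ,
        1.37083996, -0.05689776]), 'qd': array([-0.00163651, -0.0003993 , -0.00188575, -0.00188019, -0.00072682,
        0.00112706, -0.00085883]), 'joint_torque': array([-1.20629584e-04, -4.92568839e+01, -4.05831356e-01, -3.13401711e+01,
       -6.42162608e-02,  3.94774158e-02,  1.07351341e-04]), 'position': array([0.16249535, 0.62884704, 0.23555746]), 'tool_rot': array([-3.95978973e-01, -3.11638839e+00,  2.79918427e-03]), 'ft_force': array([-0.71300674, -0.28904705,  0.38096999]), 'torque': array([ 0.0040924 ,  0.01331001, -0.00405196]), 'grip_force': 0.0, 'grip_width': 0.9994322749221539}
```

View pics/scene0.png

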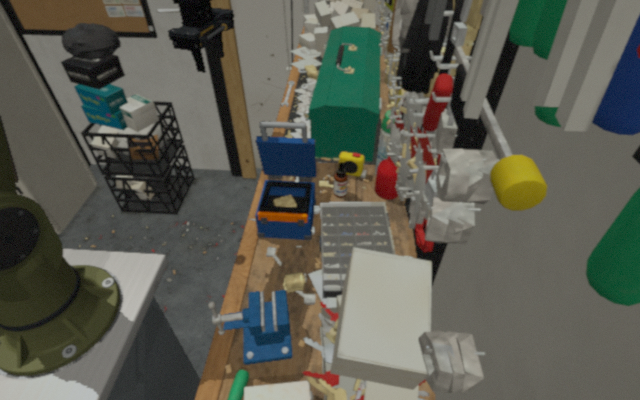

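View pics/top0.png

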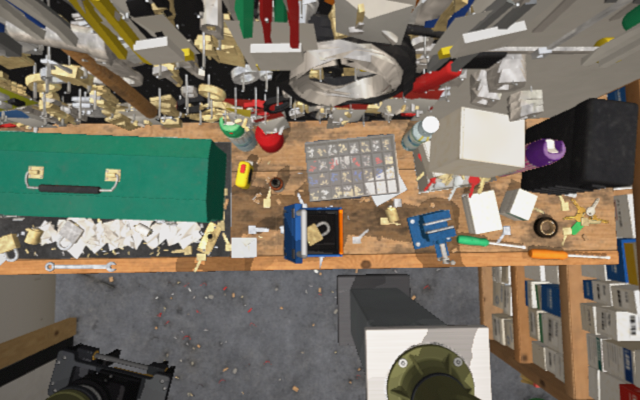

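The scene view shows the blue case, its open lid and bar (285,125), and the orange rim at (285,216). In the top view the case is around (318,232), with the rim at column 343, the lid at column 298, the tape at (244,173), the bottle at (276,182) and the cylinder at (391,214).

```bash
cat > h.py <<'E'
from bench import ctrl
import cv2,numpy as np
def cloud(n):
    p,d=ctrl.get_image(n); c=ctrl.camera_params(n); K,T=c["mtx"],c["T"]
    v,u=np.mgrid[:400,:640]; X=np.stack([(u-K[0,2])/K[0,0]*d,(v-K[1,2])/K[1,1]*d,d],-1)@T[:3,:3].T+T[:3,3]
    X[d==0]=np.nan
    return p,X
def crop(p,u0,u1,v0,v1,s,f): cv2.imwrite(f,cv2.resize(p[v0:v1,u0:u1,::-1],None,fx=s,fy=s,interpolation=cv2.INTER_CUBIC))
E
python3 - <<'E'
from h import *
np.set_printoptions(precision=4,suppress=True)
for n,(u0,u1,v0,v1) in dict(scene=(245,365,110,250),top=(225,415,155,275)).items():
    p,X=cloud(n); crop(p,u0,u1,v0,v1,4,f"pics/{n}1.png")
    m=np.zeros((400,640),bool); m[v0:v1,u0:u1]=1
    h=cv2.cvtColor(p,cv2.COLOR_RGB2HSV); H,S,V=[h[...,i].astype(int) for i in range(3)]
    for name,mm in dict(orange=(H>5)&(H<18)&(S>200)&(V>150),yellow=(H>22)&(H<35)&(S>180)&(V>120),blue=(H>100)&(H<125)&(S>120)).items():
        k=mm&m&np.isfinite(X[...,0]); Q=X[k]
        if len(Q): print(n,name,len(Q),"med",np.median(Q,0),"p3",np.percentile(Q,3,0),"p97",np.percentile(Q,97,0))
    if n=="top":
        k=(X[...,2]>.04)&(X[...,2]<.35)&m; print("obstacles")
        nl,L,st,ce=cv2.connectedComponentsWithStats(k.astype(np.uint8))
        for i in range(1,nl):
            if st[i,4]>25: Q=X[L==i]; print(ce[i],st[i,4],np.percentile(Q,3,0),np.percentile(Q,97,0))
    k=m&(X[...,2]>.215)&(X[...,0]<.62); print("high",n,k.sum(),np.median(X[k],0),np.percentile(X[k],3,0),np.percentile(X[k],97,0))
    Q=X[k&(H<255)&(X[...,2]>.235)]; print("bar",len(Q), np.median(Q,0) if len(Q) else "")
E
```

```text
scene orange 90 med [0.4066 0.2211 0.0769] p3 [0.3563 0.2186 0.0746] p97 [0.4539 0.2248 0.0784]
scene yellow 181 med [0.5495 0.4537 0.0568] p3 [0.5222 0.4444 0.0313] p97 [0.5783 0.4702 0.0614]
scene blue 3288 med [0.4072 0.3209 0.1066] p3 [0.35   0.2196 0.0113] p97 [0.4631 0.3415 0.2   ]
high scene 408 [0.4082 0.3042 0.2454] [0.359  0.0006 0.2177] [0.55   0.3109 0.2503]
bar 326 [0.4084 0.3035 0.247 ]
top orange 149 med [0.4069 0.2233 0.0779] p3 [0.3521 0.2197 0.0741] p97 [0.4516 0.2271 0.0806]
top yellow 253 med [0.54   0.4613 0.0593] p3 [0.5146 0.447  0.0396] p97 [0.5753 0.4779 0.0633]
top blue 1005 med [0.4036 0.3267 0.156 ] p3 [0.3447 0.0312 0.0121] p97 [0.4588 0.3545 0.2035]
obstacles
[351.5975 175.7806] 3861 [0.4872 0.0798 0.0426] [0.5906 0.2955 0.0486]
[243.2477 174.0937] 331 [0.5162 0.4459 0.0455] [0.5755 0.4766 0.0668]
[276.4771 183.8105] 153 [0.5061 0.3643 0.047 ] [0.5348 0.3944 0.1001]
[309.0578 232.7653] 2386 [0.3442 0.2223 0.0445] [0.4584 0.3546 0.2507]
[392.5648 214.6296] 108 [0.4246 0.0788 0.0402] [0.4549 0.1009 0.0466]
high top 350 [0.4014 0.3075 0.249 ] [0.3571 0.3014 0.2242] [0.4459 0.3181 0.2523]
bar 325 [0.4006 0.3072 0.2492]
```

View pics/scene1.png

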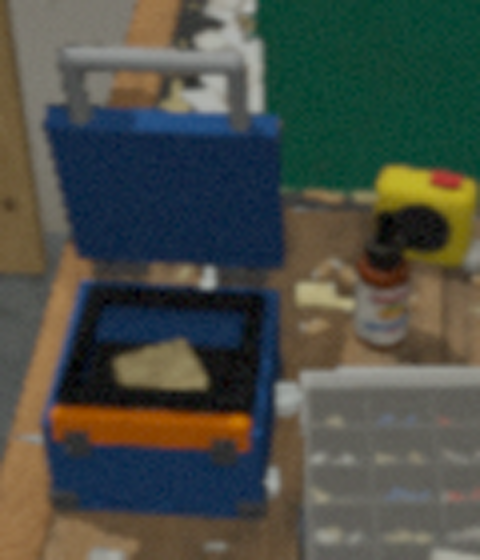

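View pics/top1.png

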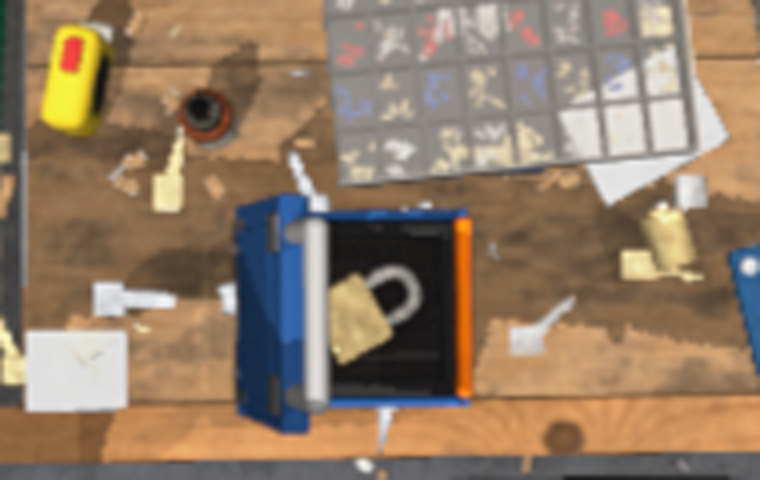

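The crops confirm the layout: the steel bar parallel to the rim at about x 0.404, y 0.306, z 0.244, which lies 0.175 m from the hinge as expected. Next come yaw and toolbox clearance.

```bash
python3 - <<'E'
from h import *
np.set_printoptions(precision=4,suppress=True)
for n in("top","scene"):
    p,X=cloud(n)
    h=cv2.cvtColor(p,cv2.COLOR_RGB2HSV); H,S,V=[h[...,i].astype(int) for i in range(3)]
    inx=(X[...,0]>.33)&(X[...,0]<.48)
    o=inx&(H>5)&(H<18)&(S>200)&(V>150)&(abs(X[...,1]-.222)<.02)
    b=inx&(X[...,2]>.236)&(abs(X[...,1]-.306)<.02)
    for nm,k in(("rim",o),("bar",b)):
        Q=X[k]; f=np.polyfit(Q[:,0],Q[:,1],1); print(n,nm,len(Q),"slope",f[0],"mid x",(np.percentile(Q[:,0],[1,99])),np.median(Q,0), "zmax",np.percentile(Q[:,2],98))
    if n=="top":
        k=(X[...,1]>.4)&(X[...,1]<.75)&(X[...,0]>.25)&(X[...,0]<.62)&np.isfinite(X[...,2]); print("box z",np.percentile(X[k][:,2],[50,90,99]), X[k&(X[...,2]>.1)].min(0))
E
```

```text
top rim 147 slope -0.0017563082562174332 mid x [0.3497 0.4527] [0.4069 0.2234 0.0779] zmax 0.08131978343101541
top bar 324 slope 0.005114271773976019 mid x [0.3561 0.4469] [0.4015 0.3072 0.2493] zmax 0.2524242215366182
box z [0.1636 0.6001 0.6437] [0.4244 0.4217 0.1001]
scene rim 87 slope -0.0024261768220523424 mid x [0.3544 0.4558] [0.4089 0.2213 0.0767] zmax 0.07946026835200067
scene bar 302 slope -0.0023712350225431615 mid x [0.3579 0.4499] [0.4043 0.3034 0.2467] zmax 0.2505335491981457
```

```bash
python3 - <<'E'
from h import *
np.set_printoptions(precision=2,suppress=True)
p,X=cloud("top")
k=(X[...,2]>.22)&(X[...,0]<.75)&(X[...,2]<.9)
n,L,st,ce=cv2.connectedComponentsWithStats(k.astype(np.uint8))
for i in range(1,n):
    if st[i,4]>60: Q=X[L==i]; print(ce[i].round(),st[i],Q.min(0),Q.max(0))
g=X[130:220,0:220,2]; print("toolbox z", np.nanpercentile(g,[5,50,95]))
E
```

```text
[316.  60.] [    0     0   640   169 74426] [ 0.53 -0.37  0.22] [0.7  0.92 0.66]
[608. 142.] [ 578   98   61   89 4613] [ 0.49 -0.37  0.22] [ 0.67 -0.25  0.24]
[304. 233.] [298 209  10  50 344] [0.35 0.3  0.22] [0.45 0.32 0.25]
[106. 377.] [  46  343  130   57 5243] [0.12 0.53 0.22] [0.22 0.73 0.46]
toolbox z [0.   0.17 0.17]
```

```bash
python3 -m inch '[[0,0,40,0,0,0],[10,-15,90,0,0,2],[40,-50,110,0,0,5],[70,-95,110,0,0,7],[105,-140,110,0,0,9],[140,-190,110,0,0,11],[175,-235,110,0,0,13],[205,-275,110,0,0,14.5],[230,-305,105,0,0,14.5],[241,-323,95,0,0,14.5],[241,-323,95,0,0,14.5],[241,-323,95,0,0,14.5]]' 50 20; python3 -c "
from h import *
from scipy.spatial.transform import Rotation as R
s=ctrl.get_state();print(s['time'],s['position'],R.from_rotvec(s['tool_rot']).as_matrix().round(3),s['ft_force'])"
```

```text
time: 1.85
position: [0.4028, 0.3076, 0.332]
tool_rot: [0.003, -3.142, -0.002]
ft_force: [0.9, 0.9, -0.3]
grip_width: 0.573
grip_force: 0.0
1.85 [0.40282442 0.30763909 0.33196393] [[-1.    -0.002 -0.   ]
 [-0.002  1.     0.001]
 [ 0.     0.001 -1.   ]] [ 0.88477349  0.89471279 -0.34080709]
```

```bash
python3 -m inch '[[0,-2,-30,0,0,0],[0,-2,-55,0,0,0],[0,-2,-75,0,0,0],[0,-2,-88,0,0,0],[0,-2,-93,0,0,0],[0,-2,-93,0,0,0]]'; python3 -c "
from h import *
p,X=cloud('scene');crop(p,235,365,70,220,4,'pics/s2.png')"
```

```text
time: 2.6
position: [0.4036, 0.3048, 0.2389]
tool_rot: [-0.001, 3.141, 0.001]
ft_force: [-0.0, -0.5, 0.3]
grip_width: 0.574
grip_force: 0.0
```

View pics/s2.png

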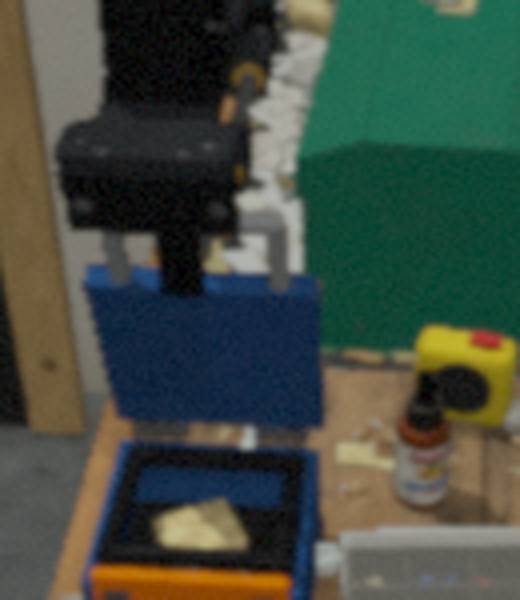

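The fingers straddle the middle of the bar (about pixel 185,240 in the crop). Closing.

```bash
python3 -m inch '[[0,0,0,0,0,0],[0,0,0,0,0,0],[0,0,0,0,0,0],[0,0,0,0,0,0],[0,0,0,0,0,0],[0,0,0,0,0,0]]' 0 20; python3 -c "
import numpy as np
y0,z0=.3048,.2439; hy,hz=.3455,.074
R=np.hypot(y0-hy,z0-hz);t0=np.arctan2(z0-hz,hy-y0);print(R,t0-.0457)
for R in (.1752,):
  for t in np.arange(t0,0.1,-.08): print(round(t-.0457,3),round((hy-R*np.cos(t)-y0)*1e3,1),round((hz+R*np.sin(t)-z0)*1e3,1))"
```

```text
time: 3.4
position: [0.4036, 0.3046, 0.2385]
tool_rot: [-0.001, 3.142, 0.001]
ft_force: [-0.3, 2.0, -1.0]
grip_width: 0.126
grip_force: 20.0
0.17470689740247805 1.2899743484755022
1.29 -0.1 0.5
1.21 -13.6 -3.3
1.13 -26.7 -8.2
1.05 -39.4 -14.1
0.97 -51.6 -21.0
0.89 -63.2 -28.9
0.81 -74.2 -37.6
0.73 -84.4 -47.2
0.65 -93.8 -57.6
0.57 -102.3 -68.7
0.49 -110.0 -80.5
0.41 -116.6 -92.8
0.33 -122.3 -105.6
0.25 -126.9 -118.8
0.17 -130.4 -132.4
0.09 -132.9 -146.2
```

```bash
python3 -m inch '[[0,-6.5,-1.5,0,0,0],[0,-13.5,-3.5,0,0,0],[0,-20,-6,0,0,0],[0,-26.5,-8.5,0,0,0],[0,-33,-11.5,0,0,0],[0,-39.5,-14.5,0,0,0],[0,-45.5,-18,0,0,0],[0,-51.5,-21.5,0,0,0],[0,-51.5,-21.5,0,0,0]]'
```

```text
time: 4.53
position: [0.4033, 0.2514, 0.2161]
tool_rot: [-0.001, -3.14, 0.003]
ft_force: [-1.5, -1.1, -1.8]
grip_width: 0.129
grip_force: 20.0
```

```bash
python3 -m inch '[[0,-6,-3.5,0,0,0],[0,-11.5,-7.5,0,0,0],[0,-17,-11.5,0,0,0],[0,-22.5,-16,0,0,0],[0,-28,-21,0,0,0],[0,-33,-26,0,0,0],[0,-37.5,-31,0,0,0],[0,-42,-36,0,0,0],[0,-46.5,-41.5,0,0,0],[0,-51,-47,0,0,0],[0,-55,-53,0,0,0],[0,-58.5,-59,0,0,0],[0,-58.5,-59,0,0,0],[0,-58.5,-59,0,0,0]]'
```

```text
time: 6.28
position: [0.4032, 0.1941, 0.1574]
tool_rot: [0.001, -3.141, 0.001]
ft_force: [-3.8, 1.3, -6.0]
grip_width: 0.13
grip_force: 20.0
```

```bash
python3 -m inch '[[0,-3.5,-6,0,0,0],[0,-6.5,-12.5,0,0,0],[0,-9.5,-18.5,0,0,0],[0,-12.5,-25,0,0,0],[0,-14.5,-31.5,0,0,0],[0,-17,-38.5,0,0,0],[0,-18.5,-45,0,0,0],[0,-20.5,-52,0,0,0],[0,-20.5,-52,0,0,0],[0,-20.5,-52,0,0,0]]'
```

```text
time: 7.52
position: [0.4031, 0.1748, 0.1058]
tool_rot: [0.002, -3.141, -0.002]
ft_force: [-4.3, 3.4, -6.0]
grip_width: 0.13
grip_force: 20.0
```

```bash
python3 -m inch '[[0,-0.5,-2,0,0,0],[0,-1,-4,0,0,0],[0,-1,-6,0,0,0],[0,-1.5,-8,0,0,0],[0,-1.5,-8,0,0,0]]'; python3 -m inch '[[0,-0.2,-1,0,0,0],[0,-0.4,-2,0,0,0],[0,-0.6,-3,0,0,0],[0,-0.7,-4,0,0,0],[0,-0.7,-4,0,0,0]]'
```

```text
time: 8.15
position: [0.4032, 0.1737, 0.0993]
tool_rot: [0.002, -3.141, -0.003]
ft_force: [-8.2, 3.0, 4.2]
grip_width: 0.128
grip_force: 20.0
time: 8.78
position: [0.4032, 0.1732, 0.0955]
tool_rot: [0.002, -3.141, -0.004]
ft_force: [-9.1, 2.6, 5.9]
grip_width: 0.132
grip_force: 20.0
```

```bash
python3 -m inch '[[0,0,0,0,0,0],[0,0,0,0,0,0],[0,0,0,0,0,0]]' 30; python3 -m inch '[[0,0,10,0,0,0],[0,0,25,0,0,0],[0,0,40,0,0,0],[0,0,40,0,0,0]]'; python3 -m inch '[[0,0,0,0,0,0],[0,0,0,0,0,0],[0,0,0,0,0,0],[0,0,0,0,0,0],[0,0,0,0,0,0]]' 0 20; python3 -c "
from h import *
p,X=cloud('scene');crop(p,235,365,110,260,4,'pics/s3.png')
k=(abs(X[...,0]-.403)<.06)&(abs(X[...,1]-.173)<.03)&(X[...,2]>.06)&(X[...,2]<.12)
Q=X[k];print(len(Q),np.median(Q,0),np.percentile(Q,97,0))"
```

```text
time: 9.15
position: [0.4047, 0.1715, 0.0946]
tool_rot: [0.0, 3.14, 0.0]
ft_force: [0.1, 0.2, 0.2]
grip_width: 0.32
grip_force: 0.0
time: 9.65
position: [0.4048, 0.1723, 0.136]
tool_rot: [-0.001, 3.138, 0.003]
ft_force: [0.3, 0.4, 0.5]
grip_width: 0.345
grip_force: 0.0
time: 10.28
position: [0.4036, 0.1716, 0.134]
tool_rot: [0.0, -3.141, 0.0]
ft_force: [-0.8, -0.5, 0.3]
grip_width: 0.012
grip_force: 0.0
175 [0.43946001 0.16968638 0.09770109] [0.45035703 0.19929293 0.10120911]
```

View pics/s3.png

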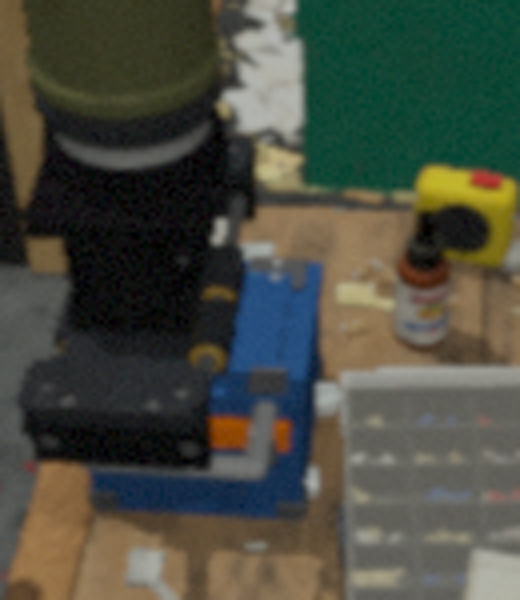

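The lid rests on the frame, with the bar below the closed fingertips (crop 230,465). Pressing down step by step.

```bash
python3 -m inch '[[0,0,-6,0,0,0],[0,0,-12,0,0,0],[0,0,-15,0,0,0],[0,0,-15,0,0,0]]'|grep -E 'pos|ft'; python3 -m inch '[[0,0,-1,0,0,0],[0,0,-2,0,0,0],[0,0,-2,0,0,0]]'|grep -E 'pos|ft'; python3 -m inch '[[0,0,-1,0,0,0],[0,0,-2,0,0,0],[0,0,-2,0,0,0]]'|grep -E 'pos|ft'
```

```text
position: [0.4033, 0.1715, 0.1187]
ft_force: [0.4, 0.6, -0.4]
position: [0.4036, 0.1717, 0.1171]
ft_force: [-0.0, -0.6, -0.0]
position: [0.4038, 0.1717, 0.1158]
ft_force: [-1.6, -1.1, 5.4]
```

```bash
for i in 1 2; do :; done; python3 -m inch '[[0,0,-0.5,0,0,0],[0,0,-1,0,0,0],[0,0,-1,0,0,0]]'|grep -E 'pos|ft'; python3 -m inch '[[0,0,-0.5,0,0,0],[0,0,-1,0,0,0],[0,0,-1,0,0,0]]'|grep -E 'pos|ft';python3 -m inch '[[0,0,-0.5,0,0,0],[0,0,-1,0,0,0],[0,0,-1,0,0,0]]'|grep -E 'pos|ft'
```

```text
position: [0.4038, 0.1716, 0.115]
ft_force: [-2.9, -1.1, 6.9]
position: [0.4038, 0.1715, 0.1139]
ft_force: [-2.2, -1.4, 6.4]
position: [0.4038, 0.1713, 0.1129]
ft_force: [-2.4, -2.1, 7.2]
```

```bash
python3 -m inch '[[0,0,-0.5,0,0,0],[0,0,-1,0,0,0],[0,0,-1,0,0,0]]'|grep -E 'pos|ft'; python3 -m inch '[[0,0,-0.5,0,0,0],[0,0,-1,0,0,0],[0,0,-1,0,0,0]]'|grep -E 'pos|ft'
```

```text
position: [0.4038, 0.1712, 0.1119]
ft_force: [-1.7, -1.9, 6.6]
position: [0.4037, 0.1711, 0.1108]
ft_force: [-3.4, -3.0, 7.7]
```

```bash
python3 -m inch '[[0,0,-0.5,0,0,0],[0,0,-1,0,0,0],[0,0,-1,0,0,0]]'|grep -E 'pos|ft'
```

```text
position: [0.4038, 0.1709, 0.1098]
ft_force: [-1.9, -2.9, 7.0]
```

```bash
python3 -m inch '[[0,0,-0.5,0,0,0],[0,0,-1,0,0,0],[0,0,-1,0,0,0]]'|grep -E 'pos|ft'; python3 -m inch '[[0,0,-0.5,0,0,0],[0,0,-1,0,0,0],[0,0,-1,0,0,0]]'|grep -E 'pos|ft'
```

```text
position: [0.4038, 0.1708, 0.1089]
ft_force: [-1.5, -3.6, 8.4]
position: [0.4038, 0.1709, 0.1088]
ft_force: [-4.3, -4.7, 14.1]
```

```bash
python3 -m inch '[[0,0,-0.5,0,0,0],[0,0,-1,0,0,0],[0,0,-1,0,0,0]]'|grep -E 'pos|ft'
```

```text
position: [0.4039, 0.1709, 0.1086]
ft_force: [-6.5, -6.4, 21.9]
```

On the seal at 22 N, so I back off half a millimetre and hold.

```bash
python3 -m inch '[[0,0,0.5,0,0,0],[0,0,0.5,0,0,0],[0,0,0.5,0,0,0],[0,0,0.5,0,0,0],[0,0,0.5,0,0,0]]'|grep -E 'pos|ft'; python3 -m inch '[[0,0,0,0,0,0],[0,0,0,0,0,0],[0,0,0,0,0,0],[0,0,0,0,0,0],[0,0,0,0,0,0]]'|grep -E 'time|pos|ft'
```

```text
position: [0.4038, 0.1709, 0.1087]
ft_force: [-5.4, -4.7, 17.8]
time: 16.2
position: [0.4039, 0.1709, 0.1087]
ft_force: [-6.2, -4.4, 18.5]
```

Held at 18 N for over a second. Now release upward and check.

```bash
python3 -m inch '[[0,0,1,0,0,0],[0,0,3,0,0,0],[0,0,8,0,0,0],[0,0,20,0,0,0],[0,0,45,0,0,0],[0,0,80,0,0,0],[0,0,110,0,0,0],[0,0,130,0,0,0],[0,0,130,0,0,0],[0,0,130,0,0,0],[0,0,130,0,0,0]]'|grep -E 'time|pos|ft'; python3 -c "
from h import *
p,X=cloud('scene');crop(p,235,385,130,270,4,'pics/s4.png')
k=(abs(X[...,0]-.403)<.06)&(abs(X[...,1]-.171)<.008)&(X[...,2]>.06)&(X[...,2]<.12)
Q=X[k];print(len(Q),np.median(Q,0),np.percentile(Q,97,0))"
```

```text
time: 17.58
position: [0.403, 0.1714, 0.2355]
ft_force: [0.1, -0.0, 0.3]
293 [0.40503143 0.16858021 0.09222063] [0.44847935 0.17663079 0.09507647]
```

View pics/s4.png

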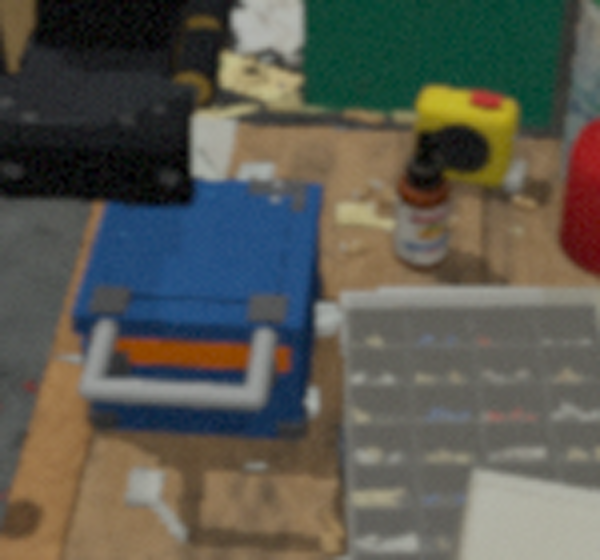

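The lid lies closed on the orange rim (crop 200,355), the gripper is clear, and the bottle and tape are in place. The bar top at about 0.095 m matches home.

```bash
python3 -c "
from bench import ctrl
print(ctrl.close_job())"
```

```text
the job is handed in; nothing more can be done
None
```

I lowered the lid under control, pressed it onto the rim seal and held it at about 18 N for over a second (it briefly read 22 N on first contact). I then released it closed, with the gripper clear and no bystander touched, and handed the job in; the verdict was not shown.

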